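# Fit a keyed filter cell to an upward-looking camera and hold it home

## Robot

A 6-joint arm with a two-finger parallel gripper is mounted at the origin on a cart in front of the work surface, level with it; the furniture and walls round the work are solid. World frame = base frame: x ahead of the robot, y to its left, z up, the work surface at z = 0. Lengths are in m, angles in rad, forces in N, time in s.
With the tool pointing down it reaches from about 0.25 to 0.775 m from the base axis. Payload 8.9 kg.
Tool frame: the origin (TCP) lies midway between the tips of the shut fingers; the grasp point (between the pads) lies 19 mm behind it (bot.tcp_to_grasp is the distance from the TCP to the grasp point, in m); z points along the fingers, y is the line along which they close (so a half turn about z gives the same grasp; the last joint's range is limited). The gripper opens to 85 mm and grips with 20 to 120 N. Pads are 22 mm wide; open, the fingers measure 114 mm over their backs; the gripper's body (76 mm by 85 mm) begins 54 mm behind the grasp point. The pads swing forward as they close: fully open they stand 13 mm farther back than shut.
Start: joints at [1.014, 0.291, -0.153, 1.127, 0, 1.431], TCP at [0.213, 0.48, 0.231] pointing down, gripper open.
Joint ranges: [-2.52, 2.52], [-0.91, 1.74], [-1.3, 1.37], [-1.96, 2.02], [-1.52, 1.47], [-3.14, 3.14]. Speed limits (rad/s): [2.22, 2.22, 2.79, 3.14, 3.14, 3.14].

## Interface

Orientations are given as [roll, pitch, yaw] about the fixed x, y, z axes, in that order (R = Rz(yaw) Ry(pitch) Rx(roll)).
In Python, from bench import state, viewer, ticket, finder, bot gives the robot as it stands.
- The arm moves only by the tool carry_out, never from a script. Its argument "deltas" is a list of rows, each a list of 3 entries, a list of its own where there are three numbers: the shift along the tool's x, y, z normalised to -1 to 1, where 1 is 0.02 m, then the turn, a rotation vector about the tool's x, y, z normalised to -1 to 1, where 1 is 5 degrees, then the finger opening in mm, from 0 to 85.4. In form: [[[dx, dy, dz], [wx, wy, wz], claw], ...]. A call has 1 to 12 rows; each row shifts and turns the commanded pose from where the row before left it, along the tool's axes as they then stand; what a row does not reach is not made up. A row lasts 1/10 s, in which the tool goes at most 50 mm and 8.59 degrees, less where a joint would pass 70% of its speed; a pose out of reach is approached as far as the arm can. A call with a number of a shift or a turn outside -1 to 1 is refused whole. A call with a gripper value outside its range is refused whole. The fingers move at their own pace and stop on an object; "newtons" is the grip in N (left out, the last holds). Time passes only in rows, so rows that do not move let the fingers close. It gives the time, the measured TCP pose, the force, the opening and the grip force at its end, in the units of the state.
- state(): the state, without advancing time (a new reading comes with each control period).
- viewer.grab_frame(name): name is "scene" or "side" or "wrist"; returns a dict with "img" (420x560x3 uint8, red, green, blue), "camera_matrix" (3x3 intrinsics, pixels), "view" (4x4, takes a point from world to camera coordinates); the wrist camera has in their place "T_tool_cam" (4x4, takes a point from camera to tool coordinates, whose origin is the TCP and whose axes are the flange's). Camera axes: x right, y down, z forward; pixel columns grow to the right and rows downward; lengths in m; the calibration is good to about 2 mm. The wrist camera is an equidistant fisheye: a pixel r from the principal point sees the ray r / f radians off the axis. A picture is of the moment at which its call begins: read the wrist's pose just before it. There is no depth.
- ticket.sign_off(): hands the job in; it is judged then, once.
Trained networks look in a picture, given as the dict that the camera call returned (one of the last four; its "shot" number tells which), for a name from the list of things; names that differ only in an ending like _2 or _b are one class to them, and where a whole thing is asked for, a point or a joint stands for the part that bears it (a point fixed in the world has none). Each returns a list of dicts, best first, with "conf" (0 to 1); they miss things now and then, are a little off and sometimes report something else, mostly with a low value. They report only what shows in the picture. A call takes as long as a camera call.
- finder.spot_in(picture, label): "extent" ([left, top, right, bottom] in pixels, round what is visible of it).
The state is a dict: "t": time; "joints": joint angles; "dq": joint speeds; "joint_efforts": joint torques, N m; "ee_pos": TCP position; "ee_rot": TCP orientation; "ft_force": force on the tool from outside, world axes, zero at the start; "ft_torque": the same for the moment, N m; "finger_gap": finger opening in m; "gripper_force": force on a finger pad.
Only numpy, scipy, OpenCV 4.12 (cv2) and the standard library are available. Lean on these libraries where they do the work, as an engineer would, in place of code of your own. Each camera call takes 0.05 s, during which the arm holds its last target. There are 200 camera calls.

## Task

Fit the loose knurled filter cell onto the upward-looking inspection camera: set it over the lens barrel with its window up, turn it until the keyways hidden inside it drop over the barrel's three pins, then push it down against the sprung seat until it sits fully home on the flange. Finish while still holding it there, pushed home, so that its lock screw can be nipped up (let go, the spring would lift it again). Leave the tape roll, the servo, the bearing and the hex key where they are.

Things in the scene. Friction and masses are not known exactly. Their poses are not given: they have to be found in the camera images.
- filter_cell: The loose filter cell: a bare aluminium ring with a knurled side, 58 mm in diameter and 44 mm high, 0.11 to 0.21 kg, a glass window closing its top. It stands on the bench, window up. Origin: centre of its underside; z up through the window. A power strip with plugs runs along the bench's front edge, close in front of it; come down on it from 0.25 m, fingers closing along y.
- cell_bore (a point): Centre of the mouth of the cell's bore, in its underside. The bore is 41.4 mm wide, 39 mm deep, open below. Three keyways 120 degrees apart, about 10 mm wide (flared by 1 mm a side at the mouth), 5 mm deep, run in its wall from the underside to 17 mm up. They cannot be seen from outside or above and their direction is not given: they are found by turning under a light push.
- camera: The camera, fixed to the bench, looking straight up: an aluminium foot 80 x 80 x 10 mm, four pillars, a grey finned housing 58 x 58 mm up to 108 mm height, and on top the dark lens mount. Origin: centre of the foot's underside; z up. The mount is clocked at any angle in the housing, so this yaw says nothing about the pins. An open carton, up to 0.18 m high, stands close behind.
- flange_centre (a point): On the camera's axis, 118 mm above the bench: centre of the top face of the mount's flange (66 mm in diameter). The cell is home when its underside lies on this face, its origin at this point. A small lug for the lock screw, 12 mm wide, stands 4 mm above the flange, 31 to 39 mm from the axis: keep the fingertips at least 5 mm above the cell's underside.
- barrel_top (a point): On the camera's axis, 36 mm above the flange: top of the lens barrel that the cell goes over. The barrel is 40 mm in diameter; its top 4 mm taper to 32 mm.
- pin_tops (a point): On the camera's axis, 15 mm above the flange: level of the tops of the three steel pins (5 mm thick, 120 degrees apart) that stand out 4.5 mm from the barrel. They can be seen; their direction is not given. The cell rests here, level, until its keyways face the pins within about 0.1 rad (at most a third of a turn); then a light push drops it 9 mm onto the sprung seat ring.
- seat_ring (a joint): Travel of the sprung brass seat ring round the foot of the barrel, in m: 0 when free (its top 6 mm above the flange), 0.006 when flush with the flange, the cell then being home. The spring pushes up with about 4 N at the start and 11 N at 0.006, so the cell's own weight does not move it.
- tape_roll: Roll of black tape lying flat, 53 mm wide and 19 mm high, to the right of the camera. Origin: centre of its underside. Leave it alone.
- servo: Black servo, 25 x 52 x 36 mm, to the left of the cell. Origin: centre of its underside. Leave it alone.
- bearing: Steel ball bearing lying flat, 40 mm wide, 10 mm high, behind the cell. Origin: centre of its underside. Leave it alone.
- hex_key: Black hex key lying flat, 82 x 31 mm, 8 mm thick, behind the cell. Origin: centre of its underside. Leave it alone.

How it is judged:
By the outcome, as a careful person would: the job done as asked, in the order asked, and still so for the second after the job is handed in, while the arm keeps its last pose, push and grip.
It also fails if it takes over 70 s, if anything falls off the work surface, if the arm or the gripper's body presses on something with over 40 N, if the wrist force passes 120 N, or if a joint passes its speed limit or range.

## Working session

There is one attempt and no reset: what is moved stays moved. The work goes in short steps, Python scripts to look and compute and a tool call to move; the robot and the scene stay as the last step left them, time stands still between calls to the robot, and variables do not carry over. Pictures are saved under pics/ and viewed, at most 10 in all, crops included, and the job is handed in when it is done.

Besides the shell and the picture viewer there is one more tool, called as name(argument=value, ...) on one line, values as JSON. carry_out: Moves the arm, as the interface text tells. Its arguments: {"type":"object","properties":{"deltas":{"type":"array","items":{"type":"array"}},"newtons":{"type":"number"}},"required":["deltas"]}

```bash
mkdir -p pics; ls; python3 - <<'E'
from bench import state, viewer, ticket, finder, bot
import cv2
s=state(); print(s)
print([a for a in dir(bot) if a[0]!='_'])
for n in ("scene","side","wrist"):
    f=viewer.grab_frame(n); cv2.imwrite(f"pics/a_{n}.png",f["img"][:,:,::-1])
    print(n,{k:(v.tolist() if hasattr(v,'tolist') else v) for k,v in f.items() if k!='img'})
    for l in ("filter_cell","camera","seat_ring","tape_roll","servo","bearing","hex_key"):
        print(l,[(r['extent'],round(r['conf'],2)) for r in finder.spot_in(f,l)[:2]])
E
```

```text
pics
{'t': 0.0, 'joints': array([ 1.01371999e+00,  2.91260361e-01, -1.54135809e-01,  1.12668056e+00,
       -9.56314878e-06,  1.43150482e+00]), 'dq': array([-0.00072771, -0.00041757, -0.00112174, -0.00107746,  0.00087827,
       -0.00083088]), 'joint_efforts': array([-4.08039647e-03, -5.37151730e+01,  3.31367934e+01,  1.61893928e-02,
       -4.74508925e-04,  2.89976512e-06]), 'ee_pos': array([0.21277496, 0.47947412, 0.23073911]), 'ee_rot': array([-3.14032333e+00, -1.68302225e-04,  2.72380772e+00]), 'ft_force': array([ 0.43221203, -0.86725009,  0.5872023 ]), 'ft_torque': array([ 0.02560665, -0.00636198,  0.01621522]), 'gripper_force': 0.0, 'finger_gap': 0.0856532416016406}
['PlanningError', 'tcp_to_grasp']
scene {'camera_matrix': [[404.76491943992335, 0.0, 274.6113112507671], [0.0, 404.76491943992335, 205.96885041550578], [0.0, 0.0, 1.0]], 'view': [[0.7477743793620147, -0.6638219149840769, -0.013188735975319813, -0.5203903958592586], [-0.4330571898699809, -0.4725756163222373, -0.7675504916027172, 0.29617051201306405], [0.5032841621506373, 0.5796660694266401, -0.6408527912740963, 0.713
[... 910 characters left out ...]
0.4], 0.45)]
tape_roll [([311.3, 324.1, 339.4, 350.2], 0.85)]
servo [([188.2, 197.0, 204.9, 211.9], 0.45)]
bearing [([269.9, 210.6, 285.1, 224.8], 0.51)]
hex_key []
wrist {'camera_matrix': [[325.19226210127806, 0.0, 286.6210960061368], [0.0, 325.19226210127806, 202.25607207618052], [0.0, 0.0, 1.0]], 'T_tool_cam': [[5.456118466807753e-05, -0.960445475564931, -0.27846810497780417, 0.07155361330810493], [0.9999998137509083, -0.00011687287575313791, 0.000599031617113631, -0.0014572113945443554], [-0.0006078825746113804, -0.2784680857972475, 0.9604452903061117, -0.1416115133729903], [0.0, 0.0, 0.0, 1.0]], 'shot': 3}
filter_cell []
camera []
seat_ring []
tape_roll []
servo []
bearing []
hex_key []
```

```bash
python3 - <<'E'
import cv2,numpy as np
a=cv2.imread('pics/a_scene.png')[150:380,120:400];b=cv2.imread('pics/a_side.png')[150:380,120:400]
cv2.imwrite('pics/b1.png',cv2.resize(np.hstack([a,b]),None,fx=1.42,fy=1.42,interpolation=3)) 
w=cv2.imread('pics/a_wrist.png');cv2.imwrite('pics/b2.png',w)
E
cat > h.py <<'E'
import numpy as np
from scipy.spatial.transform import Rotation as R
def ray_fixed(f,u,v):
    K=f['camera_matrix'];V=np.array(f['view']);d=V[:3,:3].T@np.linalg.solve(K,[u,v,1.]);return -V[:3,:3].T@V[:3,3],d/np.linalg.norm(d)
def tool(s):
    T=np.eye(4);T[:3,:3]=R.from_euler('xyz',s['ee_rot']).as_matrix();T[:3,3]=s['ee_pos'];return T
def ray_wrist(f,s,u,v):
    K=f['camera_matrix'];x=(u-K[0][2])/K[0][0];y=(v-K[1][2])/K[1][1];r=np.hypot(x,y)+1e-12
    d=np.array([x/r*np.sin(r),y/r*np.sin(r),np.cos(r)]);T=tool(s)@np.array(f['T_tool_cam']);return T[:3,3],T[:3,:3]@d
def proj_wrist(f,s,p):
    T=tool(s)@np.array(f['T_tool_cam']);c=T[:3,:3].T@(np.asarray(p)-T[:3,3]);t=np.arctan2(np.hypot(c[0],c[1]),c[2]);K=f['camera_matrix']
    q=c[:2]/np.hypot(c[0],c[1])*t;return np.array([K[0][0]*q[0]+K[0][2],K[1][1]*q[1]+K[1][2]])
def tri(rays):
    A=sum(np.eye(3)-np.outer(d,d) for o,d in rays);b=sum((np.eye(3)-np.outer(d,d))@o for o,d in rays);return np.linalg.solve(A,b)
def plane(ray,z):
    o,d=ray;return o+d*(z-o[2])/d[2]
E
python3 - <<'E'
from bench import viewer,finder
from h import *
F=viewer.grab_frame('scene');S=viewer.grab_frame('side')
for l in("filter_cell","camera","tape_roll","servo","bearing"):
    rr=[]
    for f in(F,S):
        r=finder.spot_in(f,l)
        if r: e=r[0]['extent'];rr.append(ray_fixed(f,(e[0]+e[2])/2,(e[1]+e[3])/2))
    if len(rr)==2:print(l,tri(rr).round(3))
E
```

```text
filter_cell [ 0.582 -0.021  0.046]
camera [ 0.524 -0.224  0.056]
tape_roll [ 0.52  -0.392  0.013]
servo [0.516 0.161 0.046]
bearing [ 0.7    0.022 -0.001]
```

View pics/b1.png

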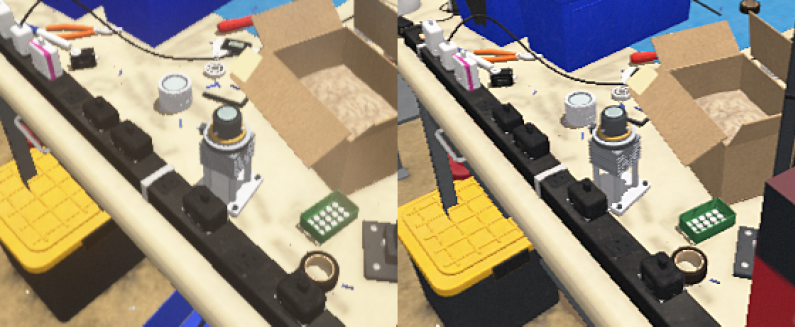

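View pics/b2.png

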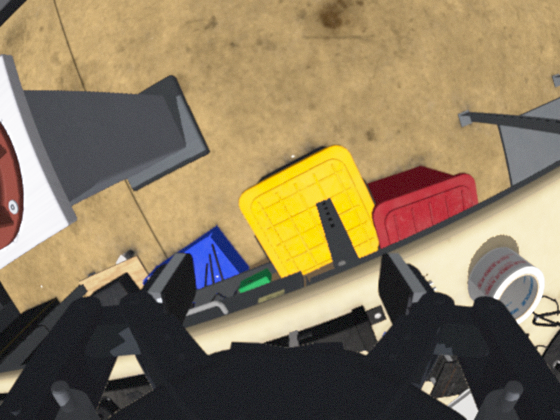

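The pictures show the cell at about (242,212) in the scene view, standing behind the black power strip. The camera, with its dark barrel, is at about (283,250), with the open carton behind it. I'll bring the wrist over both to look down.

carry_out(deltas=[[[0, 0, -1], [0, 0, -0.95], 85], [[0, 0, -1], [0, 0, -0.95], 85], [[0, 0, -1], [0, 0, -0.95], 85], [[0, 0, -1], [0, 0, -0.95], 85], [[0, 0, -1], [0, 0, -0.98], 85], [[0, -1, 0], [0, 0, 0], 85], [[-0.3, -1, 0], [0, 0, 0], 85], [[-0.6, -1, 0], [0, 0, 0], 85], [[-0.6, -1, 0], [0, 0, 0], 85], [[-0.6, -1, 0], [0, 0, 0], 85], [[-0.6, -1, 0], [0, 0, 0], 85], [[-0.6, -1, 0], [0, 0, 0], 85]])

```text
t: 3.0
ee_pos: [0.2792, 0.339, 0.3314]
ee_rot: [3.141, 0.0, 3.141]
ft_force: [0.7, 0.5, -0.0]
finger_gap: 0.0851
gripper_force: 0.0
```

carry_out(deltas=[[[-0.6, -1, 0], [0, 0, 0], 85], [[-0.6, -1, 0], [0, 0, 0], 85], [[-0.6, -1, 0], [0, 0, 0], 85], [[-0.6, -1, 0], [0, 0, 0], 85], [[-0.6, -1, 0], [0, 0, 0], 85], [[-0.6, -1, 0], [0, 0, 0], 85], [[-0.6, -1, 0], [0, 0, 0], 85], [[-0.6, -1, 0], [0, 0, 0], 85], [[-0.6, -1, 0], [0, 0, 0], 85], [[-0.6, -1, 0], [0, 0, 0], 85], [[-0.6, -1, 0], [0, 0, 0], 85], [[-0.6, -1, 0], [0, 0, 0], 85]])

```text
t: 4.2
ee_pos: [0.4232, 0.0988, 0.3314]
ee_rot: [3.142, 0.0, 3.141]
ft_force: [-0.7, 0.5, -0.3]
finger_gap: 0.0849
gripper_force: 0.0
```

carry_out(deltas=[[[-0.8, -1, 0], [0, 0, 0], 85], [[-0.8, -1, 0], [0, 0, 0], 85], [[-0.8, -1, 0], [0, 0, 0], 85], [[-0.8, -1, 0], [0, 0, 0], 85], [[-0.8, -1, 0], [0, 0, 0], 85], [[-0.7, -1, 0], [0, 0, 0], 85], [[0, -0.5, 0], [0, 0, 0], 85], [[0, 0, 0], [0, 0, 0], 85]])

```text
t: 5.0
ee_pos: [0.5164, -0.0312, 0.331]
ee_rot: [3.142, -0.001, 3.139]
ft_force: [0.5, 0.4, -0.0]
finger_gap: 0.085
gripper_force: 0.0
```

```bash
python3 - <<'E'
from bench import viewer,finder,state
from h import *
import cv2
s=state();print(s['t'],s['ee_pos'],s['ee_rot'])
f=viewer.grab_frame('wrist');cv2.imwrite('pics/c.png',f['img'][:,:,::-1])
for l in ("filter_cell","camera","seat_ring","tape_roll","servo","bearing","hex_key"):
  for r in finder.spot_in(f,l)[:2]:
    e=r['extent'];print(l,np.round(e),round(r['conf'],2),plane(ray_wrist(f,s,(e[0]+e[2])/2,(e[1]+e[3])/2),0.03).round(3))
E
```

```text
5.0 [ 0.51636807 -0.03121681  0.331022  ] [ 3.14153421e+00 -8.17559826e-04  3.13937935e+00]
filter_cell [290. 193. 330. 239.] 0.6 [0.593 0.001 0.03 ]
camera [119. 139. 207. 207.] 0.98 [ 0.527 -0.212  0.03 ]
camera [288. 195. 334. 240.] 0.22 [0.595 0.003 0.03 ]
seat_ring [128. 170. 164. 210.] 0.75 [ 0.553 -0.243  0.03 ]
tape_roll [ 59. 153.  90. 188.] 0.69 [ 0.518 -0.375  0.03 ]
tape_roll [122. 140. 208. 209.] 0.18 [ 0.531 -0.208  0.03 ]
servo [424. 159. 455. 188.] 0.73 [0.529 0.196 0.03 ]
bearing [303. 259. 330. 283.] 0.91 [0.683 0.014 0.03 ]
hex_key [250. 237. 295. 270.] 0.88 [ 0.652 -0.054  0.03 ]
hex_key [ 61. 156.  89. 187.] 0.47 [ 0.52  -0.374  0.03 ]
```

View pics/c.png

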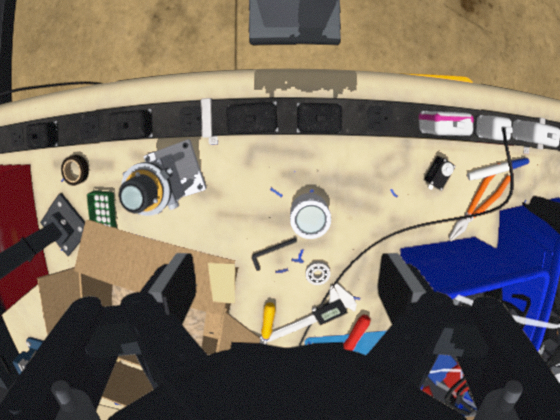

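The wrist view shows the cell's top ring at about (311,217), the camera's barrel at about (136,196) with the brass seat ring round it, and the carton flap just below at (150,225). Next I'll go over the cell for a second view.

carry_out(deltas=[[[-0.8, 0.4, -0.5], [0, 0, 0], 85], [[-0.8, 0.4, 0.6], [0, 0, 0], 85], [[-0.8, 0.4, 0.6], [0, 0, 0], 85], [[-0.6, 0.2, 0.6], [0, 0, 0], 85], [[0, 0, 0.6], [0, 0, 0], 85], [[0, 0, 0], [0, 0, 0], 85], [[0, 0, 0], [0, 0, 0], 85]])

```text
t: 6.1
ee_pos: [0.576, -0.0026, 0.2934]
ee_rot: [-3.142, -0.001, 3.141]
ft_force: [0.3, -0.4, 0.6]
finger_gap: 0.0849
gripper_force: 0.0
```

```bash
python3 - <<'E'
from bench import viewer,finder,state
from h import *
import cv2
s=state();print(s['t'],s['ee_pos'],s['ee_rot'])
f=viewer.grab_frame('wrist')
for l in ("filter_cell","seat_ring","camera","bearing"):
  for r in finder.spot_in(f,l)[:1]:
    e=r['extent'];print(l,np.round(e),round(r['conf'],2),plane(ray_wrist(f,s,(e[0]+e[2])/2,(e[1]+e[3])/2),0.03).round(3))
im=f['img'][:,:,::-1].copy();cv2.imwrite('pics/d.png',im)
c=cv2.imread('pics/c.png')
g=np.hstack([cv2.resize(im[100:300,220:400],None,fx=2.2,fy=2.2,interpolation=2),cv2.resize(c[120:220,90:180],None,fx=4.4,fy=4.4,interpolation=2)])
cv2.imwrite('pics/d2.png',g);print(g.shape)
E
```

```text
6.1 [ 0.57603365 -0.00257038  0.29337377] [-3.14155269e+00 -6.73566069e-04  3.14080481e+00]
filter_cell [268. 160. 314. 208.] 0.82 [0.597 0.002 0.03 ]
seat_ring [ 87. 121. 124. 169.] 0.93 [ 0.539 -0.255  0.03 ]
camera [ 98. 102. 180. 173.] 0.96 [ 0.531 -0.2    0.03 ]
bearing [290. 236. 315. 263.] 0.66 [0.688 0.019 0.03 ]
(440, 792, 3)
```

View pics/d2.png

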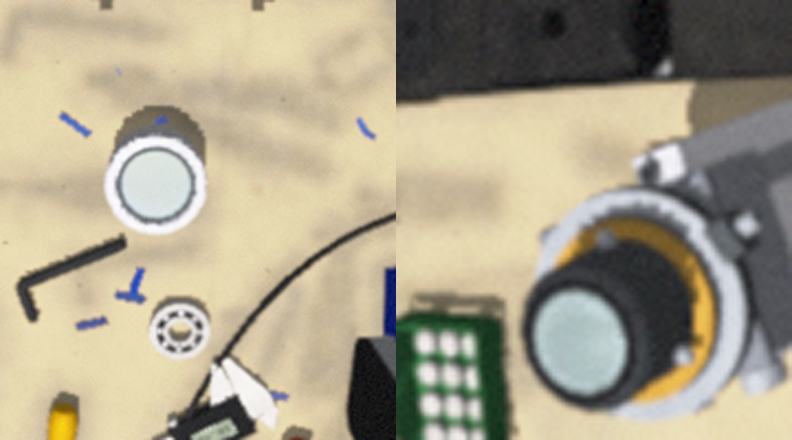

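The left crop shows the cell's glass centred at about (291,184) in the newer frame. The right crop shows the lens glass at about (132,197) in the older frame, with pins visible at about (138,174) and (155,201). I'll fit both discs.

```bash
cat >> h.py <<'E'
import cv2
def disc(im,u,v,tol=9):
    g=cv2.medianBlur(im,3);m=np.zeros((im.shape[0]+2,im.shape[1]+2),np.uint8)
    cv2.floodFill(g.copy(),m,(int(round(u)),int(round(v))),0,(tol,)*3,(tol,)*3,4|cv2.FLOODFILL_FIXED_RANGE|cv2.FLOODFILL_MASK_ONLY|(255<<8))
    m=m[1:-1,1:-1];c=max(cv2.findContours(m,0,1)[0],key=len);h=cv2.convexHull(c)
    return cv2.fitEllipse(h)
E
python3 - <<'E'
from bench import viewer
from h import *
f=viewer.grab_frame('wrist')
sc=dict(ee_pos=[0.51636807,-0.03121681,0.331022],ee_rot=[3.14153421,-8.17559826e-04,3.13937935])
sd=dict(ee_pos=[0.57603365,-0.00257038,0.29337377],ee_rot=[-3.14155269,-6.73566069e-04,3.14080481])
c=cv2.imread('pics/c.png');d=cv2.imread('pics/d.png')
for pc,pd in(((311,219),(291,184)),((132,197),None)):
  for tol in(14,22,30):
    E=disc(c,*pc,tol);print('c',np.round(E[0]+E[1],1))
    if pd is None:
        p=proj_wrist(f,sd,plane(ray_wrist(f,sc,*E[0]),0.152));print('guess',p);q=p
    else:q=pd
    G=disc(d,*q,tol);print('d',np.round(G[0]+G[1],1))
    r=[ray_wrist(f,sc,*E[0]),ray_wrist(f,sd,*G[0])];print(tri(r).round(4), [plane(x,.044 if pd else .152).round(4) for x in r])
E
```

```text
c [310.3 218.8  24.4  25.4]
d [290.3 183.2  28.6  29.5]
[0.5933 0.0011 0.0417] [array([0.5925, 0.0009, 0.044 ]), array([0.5928, 0.0011, 0.044 ])]
c [310.3 218.7  24.5  26.1]
d [290.3 183.3  29.1  29.9]
[0.5938 0.0012 0.04  ] [array([0.5924, 0.0009, 0.044 ]), array([0.5929, 0.0011, 0.044 ])]
c [310.4 218.9  24.7  26.9]
d [290.4 183.3  29.5  30. ]
[0.5934 0.0012 0.0416] [array([0.5926, 0.001 , 0.044 ]), array([0.5929, 0.0012, 0.044 ])]
c [131.4 197.2  18.6  21.8]
guess [ 85.86947279 149.51104394]
d [ 85.7 149.5  19.1  24.6]
[ 0.5309 -0.2036  0.1526] [array([ 0.531 , -0.2039,  0.152 ]), array([ 0.531, -0.204,  0.152])]
c [131.4 197.3  18.7  22.1]
guess [ 85.7826862 149.5989262]
d [ 85.8 149.4  19.4  25.1]
[ 0.5309 -0.2036  0.1526] [array([ 0.5311, -0.204 ,  0.152 ]), array([ 0.5309, -0.204 ,  0.152 ])]
c [131.4 197.3  19.   22.5]
guess [ 85.78347781 149.57784249]
d [ 85.8 149.4  19.6  25.2]
[ 0.5309 -0.2037  0.1524] [array([ 0.5311, -0.204 ,  0.152 ]), array([ 0.5309, -0.204 ,  0.152 ])]
```

carry_out(deltas=[[[-0.84, 0.18, 1], [0, 0, 0], 85], [[0, 0, 1], [0, 0, 0], 85], [[0, 0, 1], [0, 0, 0], 85], [[0, 0, 1], [0, 0, 0], 85], [[0, 0, 1], [0, 0, 0], 85], [[0, 0, 1], [0, 0, 0], 85], [[0, 0, 1], [0, 0, 0], 85], [[0, 0, 1], [0, 0, 0], 85], [[0, 0, 0], [0, 0, 0], 85]])

```text
t: 7.3
ee_pos: [0.5918, 0.0013, 0.1311]
ee_rot: [3.141, -0.004, 3.141]
ft_force: [-0.6, 0.6, -0.0]
finger_gap: 0.0854
gripper_force: 0.0
```

```bash
python3 - <<'E'
from bench import viewer,state
from h import *
s=state();print(s['t'],s['ee_pos'],s['ee_rot'])
f=viewer.grab_frame('wrist');im=f['img'][:,:,::-1].copy();cv2.imwrite('pics/e.png',im)
q=proj_wrist(f,s,[.5928,.001,.042]);print(q)
for t in(14,22,30):
    G=disc(im,*q,t);print(np.round(G[0]+G[1],1),plane(ray_wrist(f,s,*G[0]),.042).round(4))
E
```

```text
7.3 [0.59177373 0.00131494 0.13111782] [ 3.141109   -0.00408354  3.14080812]
[287.27185237 210.64366046]
[287.5 210.7  47.3  50.1] [0.5928 0.0012 0.042 ]
[287.5 210.5  47.8  50.3] [0.5927 0.0012 0.042 ]
[287.6 210.6  48.1  51. ] [0.5927 0.0012 0.042 ]
```

carry_out(deltas=[[[0, 0, 1], [0, 0, 0], 85], [[0, 0, 1], [0, 0, 0], 85], [[0, 0, 1], [0, 0, 0], 85], [[0, 0, 1], [0, 0, 0], 85], [[0, 0, 1], [0, 0, 0], 85], [[0, 0, 0.9], [0, 0, 0], 85], [[0, 0, 0], [0, 0, 0], 85], [[0, 0, 0], [0, 0, 0], 85]])

```text
t: 8.15
ee_pos: [0.5943, 0.0011, 0.0165]
ee_rot: [-3.141, 0.001, 3.141]
ft_force: [0.1, 0.7, -0.2]
finger_gap: 0.0847
gripper_force: 0.0
```

carry_out(deltas=[[[0, 0, 0], [0, 0, 0], 50], [[0, 0, 0], [0, 0, 0], 50], [[0, 0, 0], [0, 0, 0], 50], [[0, 0, 0], [0, 0, 0], 50], [[0, 0, 0], [0, 0, 0], 50], [[0, 0, 0], [0, 0, 0], 50]], newtons=70)

```text
t: 8.75
ee_pos: [0.5945, 0.0011, 0.0171]
ee_rot: [-3.141, 0.002, 3.141]
ft_force: [-2.6, -0.7, 10.7]
finger_gap: 0.056
gripper_force: 73.6
```

carry_out(deltas=[[[0, 0, -0.5], [0, 0, 0], 50], [[0, 0, -1], [0, 0, 0], 50], [[0, 0, -1], [0, 0, 0], 50], [[0, 0, -1], [0, 0, 0], 50], [[0, 0, -1], [0, 0, 0], 50], [[0, 0, -1], [0, 0, 0], 50], [[0, 0, -1], [0, 0, 0], 50], [[0, 0, -1], [0, 0, 0], 50], [[0, 0, -1], [0, 0, 0], 50], [[0, 0, -1], [0, 0, 0], 50], [[0, 0, 0], [0, 0, 0], 50]])

```text
t: 9.85
ee_pos: [0.595, 0.001, 0.2087]
ee_rot: [-3.141, 0.005, 3.141]
ft_force: [0.7, -0.2, -1.3]
finger_gap: 0.0555
gripper_force: 74.5
```

```bash
python3 - <<'E'
from bench import viewer,state,finder
from h import *
s=state();print(s['t'],s['ee_pos'],s['ee_rot'],s['finger_gap'],s['ft_force'],s['ft_torque'])
f=viewer.grab_frame('wrist');im=f['img'][:,:,::-1].copy();cv2.imwrite('pics/f.png',im)
g=viewer.grab_frame('side');gi=g['img'][:,:,::-1];h=viewer.grab_frame('scene');hi=h['img'][:,:,::-1]
def pf(f,p):
    c=f['view']@np.r_[p,1];q=f['camera_matrix']@c[:3];return (q[:2]/q[2]).astype(int)
a=[]
for F,I in((g,gi),(h,hi)):
    u,v=pf(F,s['ee_pos']);print(u,v);a.append(cv2.resize(I[max(v-60,0):v+40,u-50:u+50],(300,300),interpolation=2))
cv2.imwrite('pics/f2.png',np.hstack(a+[cv2.resize(im[120:320,180:380],(300,300))])[:,-800:] if 0 else np.hstack(a+[cv2.resize(im[120:320,190:390],(200,200))] if 0 else a))
cv2.imwrite('pics/f3.png',im)
E
```

```text
9.85 [0.59500941 0.00102516 0.20873697] [-3.14097501  0.00509739  3.14095401] 0.0555140737301943 [ 0.74521423 -0.19232289 -1.28224951] [ 0.03069925 -0.12496993 -0.01651305]
244 163
238 149
```

View pics/f2.png

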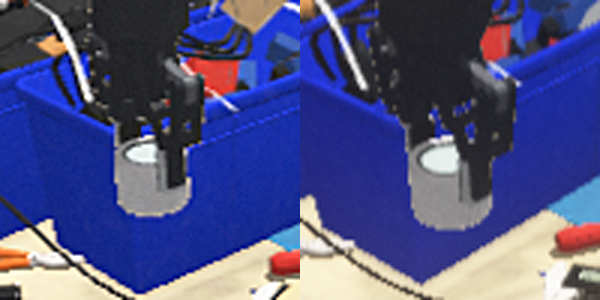

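View pics/f3.png

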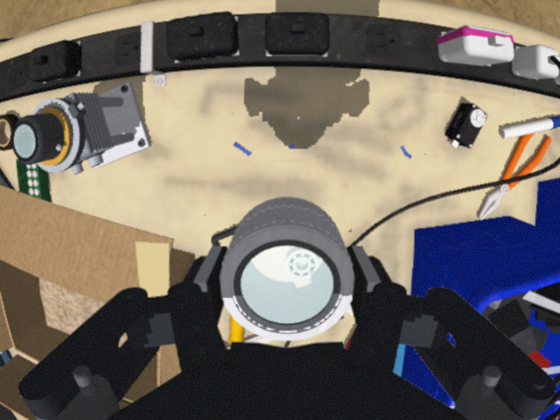

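The side crops show the cell held level, window up, its lower third clear of the fingertips. The wrist view shows the glass centred at about (287,284). Now I'll work out where the cell's axis sits in the tool frame, and the yaw of the pins.

```bash
cat > held.py <<'E'
from h import *
def held(f,s,im,c0=(287,284),zt=-0.025):
    g=cv2.GaussianBlur(cv2.cvtColor(im,6),(3,3),0).astype(float);P=[]
    for a in np.arange(0,2*np.pi,.05):
        r=np.arange(25,65,.5);x=c0[0]+r*np.cos(a);y=c0[1]+r*np.sin(a)
        v=cv2.remap(g.astype(np.float32),x.astype(np.float32)[None],y.astype(np.float32)[None],1)[0]
        k=np.where(v<100)[0]
        if len(k):P.append((x[k[0]],y[k[0]]))
    P=np.array(P,np.float32);E=cv2.fitEllipseDirect(P)
    # back-project boundary points on plane through tool z = zt, fit circle
    n=tool(s)[:3,2];p0=tool(s)[:3,3]+n*zt;Q=[]
    for u,v in P:
        o,d=ray_wrist(f,s,u,v);w=o+d*(n@(p0-o))/(n@d);Q.append(tool(s)[:3,:3].T@(w-tool(s)[:3,3]))
    Q=np.array(Q)
    for _ in range(4):
        A=np.c_[2*Q[:,:2],np.ones(len(Q))];b=(Q[:,:2]**2).sum(1);x=np.linalg.lstsq(A,b,rcond=None)[0]
        r=np.sqrt(x[2]+x[0]**2+x[1]**2);e=abs(np.hypot(*(Q[:,:2]-x[:2]).T)-r);Q=Q[e<max(2*np.median(e),3e-4)]
    return E,x[:2],r,len(Q),e.mean()
E
python3 - <<'E'
from bench import viewer,state
from held import *
s=state();f=viewer.grab_frame('wrist');im=cv2.imread('pics/f.png')
for zt in(-.020,-.025,-.03):print(held(f,s,im,zt=zt)) 
# same for standing window before grasp (true radius)
se=dict(ee_pos=[0.59177373,0.00131494,0.13111782],ee_rot=[3.141109,-0.00408354,3.14080812])
print(held(f,se,cv2.imread('pics/e.png'),(287.5,210.6),zt=.131-.042))
# pins: unwrap annulus round barrel at pin height from frame c
for nm,sc in(('c',dict(ee_pos=[0.51636807,-0.03121681,0.331022],ee_rot=[3.14153421,-8.17559826e-04,3.13937935])),):
    I=cv2.imread(f'pics/{nm}.png')
    for n,z in(('pin',.1305),):
        print([ (int(t),proj_wrist(f,sc,[.531+.0235*np.cos(np.radians(t)),-.204+.0235*np.sin(np.radians(t)),z]).round(1).tolist()) for t in range(0,360,30)])
E
```

```text
(((286.5885314941406, 284.10845947265625), (79.87840270996094, 94.68370056152344), 89.97187805175781), array([-0.0013762 , -0.00085512]), np.float64(0.020442518542439423), 123, np.float64(8.929482422841969e-05))
(((286.5885314941406, 284.10845947265625), (79.87840270996094, 94.68370056152344), 89.97187805175781), array([ 0.00164226, -0.00085449]), np.float64(0.019602025932577535), 123, np.float64(8.562347425718341e-05))
(((286.5885314941406, 284.10845947265625), (79.87840270996094, 94.68370056152344), 89.97187805175781), array([ 0.00466073, -0.00085386]), np.float64(0.018761533322715646), 123, np.float64(8.195212428593624e-05))
(((285.9592590332031, 204.81982421875), (63.00371170043945, 70.70835876464844), 47.845760345458984), array([ 0.00248266, -0.00163906]), np.float64(0.025040718074309555), 42, np.float64(0.0002098342523108481))
[(0, [141.6, 211.6]), (30, [150.0, 209.1]), (60, [155.8, 202.0]), (90, [157.2, 192.1]), (120, [153.7, 182.2]), (150, [146.3, 175.0]), (180, [137.1, 172.6]), (210, [128.7, 175.5]), (240, [123.3, 182.9]), (270, [122.2, 192.6]), (300, [125.7, 202.1]), (330, [132.7, 209.0])]
```

```bash
python3 - <<'E'
from bench import viewer,state
from h import *
s=state();f=viewer.grab_frame('wrist')
sc=dict(ee_pos=[0.51636807,-0.03121681,0.331022],ee_rot=[3.14153421,-8.17559826e-04,3.13937935])
print(tri([ray_wrist(f,sc,237,262),ray_wrist(f,s,172,240)]))
for z in(.1,.14,.18):print(z,plane(ray_wrist(f,sc,80,222),z).round(3),plane(ray_wrist(f,sc,150,240),z).round(3),plane(ray_wrist(f,sc,237,262),z).round(3))
E
```

```text
[ 0.62120263 -0.09238125  0.1162565 ]
0.1 [ 0.581 -0.325  0.1  ] [ 0.604 -0.213  0.1  ] [ 0.632 -0.096  0.1  ]
0.14 [ 0.566 -0.293  0.14 ] [ 0.587 -0.193  0.14 ] [ 0.612 -0.089  0.14 ]
0.18 [ 0.551 -0.262  0.18 ] [ 0.57  -0.174  0.18 ] [ 0.592 -0.082  0.18 ]
```

carry_out(deltas=[[[0.4, -1, -1], [0, 0, 0], 50], [[0.4, -1, -1], [0, 0, 0], 50], [[0.4, -1, -1], [0, 0, 0], 50], [[0.4, -1, 0], [0, 0, 0], 50], [[0.4, -1, 0], [0, 0, 0], 50], [[0.4, -1, 0], [0, 0, 0], 50], [[0, 0, 0], [0, 0, 0], 50], [[0, 0, 0], [0, 0, 0], 50], [[0, 0, 0], [0, 0, 0], 50]])

```text
t: 11.0
ee_pos: [0.5455, -0.1181, 0.2649]
ee_rot: [3.141, -0.001, 3.141]
ft_force: [0.5, -0.0, -1.3]
finger_gap: 0.0558
gripper_force: 74.6
```

```bash
python3 - <<'E'
from bench import viewer,state
from held import *
s=state();print(s['t'],s['ee_pos'],s['ee_rot'],s['joints'])
f=viewer.grab_frame('wrist');im=f['img'][:,:,::-1].copy();cv2.imwrite('pics/g.png',im)
print(held(f,s,im))
q=proj_wrist(f,s,[.531,-.204,.152]);print(q)
for t in(14,22,30):
    G=disc(im,*q,t);print(np.round(G[0]+G[1],1),plane(ray_wrist(f,s,*G[0]),.152).round(4))
E
```

```text
11.0 [ 0.54545211 -0.11811513  0.26486321] [ 3.14106274e+00 -6.29294226e-04  3.14138480e+00] [-3.44417965e-01  3.39864533e-01  4.77780938e-03  1.23648081e+00
  2.86472635e-04 -3.44210056e-01]
(((287.4351501464844, 285.0944519042969), (82.66014862060547, 94.5862045288086), 100.85908508300781), array([ 0.00151829, -0.00084536]), np.float64(0.019789415120512854), 72, np.float64(6.475016460213356e-05))
[184.02176029 183.57577252]
[184.4 183.5  27.4  29.7] [ 0.5309 -0.2037  0.152 ]
[184.3 183.5  27.7  30. ] [ 0.531  -0.2037  0.152 ]
[184.3 183.5  27.9  30.4] [ 0.5309 -0.2038  0.152 ]
```

View pics/g.png

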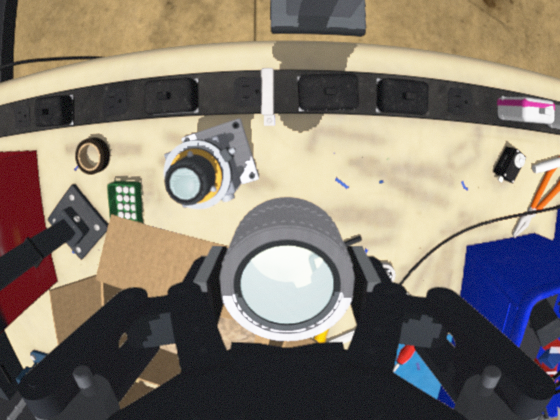

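The wrist view shows the lens glass at about (184,183.5), the pins on the brass ring, and the carton flap edge from (110,213) to (225,243), clear of the barrel. I'll move above the barrel axis and then descend.

carry_out(deltas=[[[0.13, -0.85, 0], [0, 0, 0], 50], [[0.13, -0.85, 0], [0, 0, 0], 50], [[0.13, -0.85, 0], [0, 0, 0], 50], [[0.13, -0.85, 0], [0, 0, 0], 50], [[0.13, -0.84, 0.5], [0, 0, 0], 50], [[0, 0, 1], [0, 0, 0], 50], [[0, 0, 1], [0, 0, 0], 50], [[0, 0, 1], [0, 0, 0], 50], [[0, 0, 0], [0, 0, 0], 50], [[0, 0, 0], [0, 0, 0], 50]])

```text
t: 12.05
ee_pos: [0.5321, -0.2038, 0.1952]
ee_rot: [3.141, -0.001, 3.141]
ft_force: [-0.4, 0.0, -0.6]
finger_gap: 0.0555
gripper_force: 74.6
```

```bash
python3 - <<'E'
from bench import viewer,state
from held import *
s=state();print(s['t'],s['ee_pos'],s['ee_rot'],s['ft_force'],s['ft_torque'])
f=viewer.grab_frame('wrist');im=f['img'][:,:,::-1].copy();cv2.imwrite('pics/i.png',im);print(held(f,s,im)[1])
w=s['ee_pos']+tool(s)[:3,:3]@np.array([.0015,-.00085,0]);print('cell axis',w, 'to go tool units',(tool(s)[:3,:3].T@(np.array([.5309,-.2038,w[2]])-w)/.02).round(3))
E
```

```text
12.05 [ 0.53208806 -0.20384938  0.19515018] [ 3.14119575e+00 -7.56714997e-04  3.14075932e+00] [-0.40435723  0.02411495 -0.59770368] [-0.0052222   0.0012185  -0.01761864]
[-0.00559771 -0.00080841]
cell axis [ 0.53058735 -0.20469812  0.19515098] to go tool units [-0.016  0.045  0.   ]
```

carry_out(deltas=[[[-0.02, 0.045, 0.5], [0, 0, 0], 50], [[0, 0, 0.4], [0, 0, 0], 50], [[0, 0, 0.3], [0, 0, 0], 50], [[0, 0, 0.2], [0, 0, 0], 50], [[0, 0, 0.2], [0, 0, 0], 50], [[0, 0, 0], [0, 0, 0], 50]])

```text
t: 12.7
ee_pos: [0.5323, -0.2026, 0.1627]
ee_rot: [3.141, -0.001, 3.141]
ft_force: [-0.5, -0.1, -2.0]
finger_gap: 0.0559
gripper_force: 74.6
```

carry_out(deltas=[[[0, 0, 0.2], [0, 0, 0], 50], [[0, 0, 0.2], [0, 0, 0], 50], [[0, 0, 0.1], [0, 0, 0], 50], [[0, 0, 0.1], [0, 0, 0], 50], [[0, 0, 0], [0, 0, 0], 50]])

```text
t: 13.2
ee_pos: [0.5324, -0.2027, 0.151]
ee_rot: [3.142, -0.001, 3.141]
ft_force: [-4.8, -1.1, -1.6]
finger_gap: 0.0554
gripper_force: 74.7
```

carry_out(deltas=[[[0.02, 0, 0.05], [0, 0, 0], 50], [[0, 0, 0.05], [0, 0, 0], 50], [[0, 0, 0.05], [0, 0, 0], 50], [[0, 0, 0], [0, 0, 0], 50]])

```text
t: 13.6
ee_pos: [0.5324, -0.2028, 0.1495]
ee_rot: [-3.141, 0.001, 3.141]
ft_force: [-8.0, 0.4, 12.6]
finger_gap: 0.0559
gripper_force: 76.3
```

The cell now rests on the pins with about a 12 N push. I'll null the side load and turn it in small steps.

carry_out(deltas=[[[0.025, 0, -0.02], [0, 0, 0], 50], [[0, 0, 0], [0, 0, 0], 50], [[0, -0.004, 0], [0, 0, 0.6], 50], [[0, -0.004, 0], [0, 0, 0.6], 50], [[0, -0.004, 0], [0, 0, 0.6], 50], [[0, 0, 0], [0, 0, 0], 50]])

```text
t: 14.2
ee_pos: [0.5323, -0.203, 0.1496]
ee_rot: [-3.141, 0.001, 2.982]
ft_force: [-4.5, 1.4, 7.7]
finger_gap: 0.0556
gripper_force: 75.7
```

carry_out(deltas=[[[0.015, -0.004, 0], [0, 0, 0.6], 50], [[0, -0.004, 0], [0, 0, 0.6], 50], [[0, -0.004, 0], [0, 0, 0.6], 50], [[0, -0.004, 0], [0, 0, 0.6], 50], [[0, -0.004, 0], [0, 0, 0.6], 50], [[0, 0, 0], [0, 0, 0], 50]])

```text
t: 14.8
ee_pos: [0.5322, -0.2031, 0.1496]
ee_rot: [3.141, 0.002, 2.72]
ft_force: [-4.3, 1.1, 7.4]
finger_gap: 0.056
gripper_force: 75.6
```

carry_out(deltas=[[[0.01, -0.004, 0], [0, 0, 0.6], 50], [[0.01, -0.004, 0], [0, 0, 0.6], 50], [[0, -0.004, 0], [0, 0, 0.6], 50], [[0, -0.004, 0], [0, 0, 0.6], 50], [[0, -0.004, 0], [0, 0, 0.6], 50], [[0, 0, 0], [0, 0, 0], 50]])

```text
t: 15.4
ee_pos: [0.5319, -0.2031, 0.1497]
ee_rot: [3.14, 0.002, 2.459]
ft_force: [-3.0, 1.8, 7.6]
finger_gap: 0.0556
gripper_force: 75.6
```

carry_out(deltas=[[[0.01, -0.004, 0], [0, 0, 0.6], 50], [[0.01, -0.004, 0], [0, 0, 0.6], 50], [[0, -0.004, 0], [0, 0, 0.6], 50], [[0, -0.004, 0], [0, 0, 0.6], 50], [[0, -0.004, 0], [0, 0, 0.6], 50], [[0, -0.004, 0], [0, 0, 0.6], 50], [[0, 0, 0], [0, 0, 0], 50]])

```text
t: 16.1
ee_pos: [0.5318, -0.203, 0.1497]
ee_rot: [3.138, 0.001, 2.145]
ft_force: [-1.4, 3.2, 6.2]
finger_gap: 0.0558
gripper_force: 75.5
```

carry_out(deltas=[[[0.01, -0.004, 0.01], [0, 0, 0.6], 50], [[0.01, -0.004, 0], [0, 0, 0.6], 50], [[0, -0.004, 0], [0, 0, 0.6], 50], [[0, -0.004, 0], [0, 0, 0.6], 50], [[0, -0.004, 0], [0, 0, 0.6], 50], [[0, -0.004, 0], [0, 0, 0.6], 50], [[0, 0, 0], [0, 0, 0], 50]])

```text
t: 16.8
ee_pos: [0.5313, -0.2027, 0.1489]
ee_rot: [3.138, -0.0, 1.832]
ft_force: [4.2, 4.2, -1.2]
finger_gap: 0.0556
gripper_force: 74.8
```

The force fell away and the tool dropped, so the keyways face the pins. I'll push down gently.

carry_out(deltas=[[[0, 0, 0.05], [0, 0, 0], 50], [[0, 0, 0.05], [0, 0, 0], 50], [[0, 0, 0.1], [0, 0, 0], 50], [[0, 0, 0], [0, 0, 0], 50]])

```text
t: 17.2
ee_pos: [0.5314, -0.2028, 0.145]
ee_rot: [3.138, 0.0, 1.834]
ft_force: [3.8, 4.8, -0.3]
finger_gap: 0.0562
gripper_force: 74.9
```

```bash
python3 - <<'E'
from bench import state
s=state();print(s['t'],s['ee_pos'],s['ee_rot'],s['ft_force'],s['ft_torque'])
E
```

```text
17.2 [ 0.53141848 -0.20281155  0.14500605] [3.13768963e+00 2.01567064e-05 1.83432507e+00] [ 3.75180151  4.81326494 -0.33890061] [ 1.00086393 -0.94476277 -0.10405675]
```

carry_out(deltas=[[[0.015, 0.02, 0.1], [0, 0, 0], 50], [[0, 0, 0.1], [0, 0, 0], 50], [[0, 0, 0.05], [0, 0, 0], 50], [[0, 0, 0], [0, 0, 0], 50]])

```text
t: 17.6
ee_pos: [0.5315, -0.2027, 0.1403]
ee_rot: [3.138, 0.0, 1.833]
ft_force: [3.8, 5.0, 5.0]
finger_gap: 0.0556
gripper_force: 75.5
```

On the seat ring (about 5 N), so the drop is confirmed. Now I'll push it home.

carry_out(deltas=[[[0.02, 0.02, 0.1], [0, 0, 0], 50], [[0, 0, 0.1], [0, 0, 0], 50], [[0, 0, 0.05], [0, 0, 0], 50], [[0, 0, 0], [0, 0, 0], 50]])

```text
t: 18.0
ee_pos: [0.5316, -0.2026, 0.1358]
ee_rot: [3.139, 0.001, 1.833]
ft_force: [1.2, 4.1, 10.6]
finger_gap: 0.0559
gripper_force: 76.0
```

carry_out(deltas=[[[0.01, 0, 0.05], [0, 0, 0], 50], [[0, 0, 0.05], [0, 0, 0], 50], [[0, 0, 0], [0, 0, 0], 50], [[0, 0, 0], [0, 0, 0], 50]])

```text
t: 18.4
ee_pos: [0.5316, -0.2026, 0.1351]
ee_rot: [3.138, 0.002, 1.833]
ft_force: [-2.8, 6.5, 23.2]
finger_gap: 0.0559
gripper_force: 77.4
```

carry_out(deltas=[[[0, 0, 0.025], [0, 0, 0], 50], [[0, 0, 0], [0, 0, 0], 50], [[0, 0, 0], [0, 0, 0], 50]])

```text
t: 18.7
ee_pos: [0.5316, -0.2026, 0.135]
ee_rot: [3.138, 0.003, 1.833]
ft_force: [-4.2, 7.0, 29.3]
finger_gap: 0.0557
gripper_force: 78.1
```

```bash
python3 - <<'E'
from bench import viewer,state
import cv2,numpy as np
s=state();print(s['t'],s['ee_pos'],s['ft_force'],s['ft_torque'])
a=[]
for n in('side','scene'):
    f=viewer.grab_frame(n);c=f['view']@np.r_[s['ee_pos'],1];q=f['camera_matrix']@c[:3];u,v=(q[:2]/q[2]).astype(int);print(u,v)
    a.append(cv2.resize(f['img'][v-40:v+60,u-50:u+50,::-1],(390,390),interpolation=2))
cv2.imwrite('pics/z.png',np.hstack(a))
E
```

```text
18.7 [ 0.53162116 -0.20255415  0.13504361] [-4.24420448  7.03635981 29.31640994] [ 1.24257887  1.36089482 -0.22423655]
271 237
279 236
```

View pics/z.png

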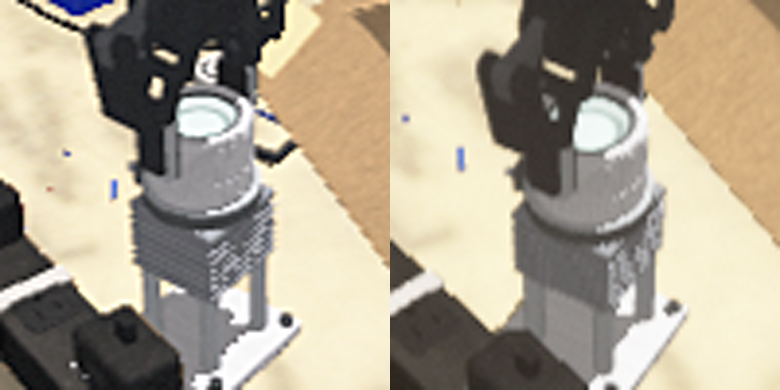

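Both crops show the cell flat on the dark flange with no brass showing, the fingers still gripping it, and the bearing and hex key undisturbed. The height (TCP at 0.135) and the stiff stop (29 N) agree that it is home.

```bash
python3 -c "
from bench import ticket
print(ticket.sign_off())"
```

```text
the job is handed in; nothing more can be done
None
```

The filter cell is keyed over the barrel's pins and pushed fully home on the flange, still held there with about 29 N of push; the job was handed in at about 19 s (the sign-off gave no verdict).

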